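# Put the glass tea infuser in the mug, gently

### The job

Get the mug ready for tea: draw the glass tea infuser up out of the bamboo caddy and stand it in the big mug on the tray, lowering it until its foot rests on the bottom of the mug before you let go. It is thin glass: never squeeze it, or press or knock it against the caddy or the mug, with more than 40 N. Leave the honey dipper and the two espresso cups where they are, and do not shove or tip the mug.

Things in the scene. Friction and masses are not known exactly. Their poses are not given: they have to be found in the camera images.
- infuser: Glass tube, 18 mm diameter, 150 mm long, steel sleeve inside its lower half, cork 22 x 20 mm on top (170 mm in all), 55 to 95 g. Stands upright and loose in either caddy bore, flat foot 10 mm above the bar. Origin: centre of foot, z up. Grip the glass 120 to 140 mm above the foot. Cracks if squeezed over 40 N (both pads' forces adding to over 90 N) or pressed on caddy or mug with over 40 N.
- dipper: Beech honey dipper, 120 mm tall, standing upright in the caddy's other bore (top 130 mm above the bar): an 18 mm round foot, a 12 mm neck and a ribbed head 28 mm in diameter at the top. Origin: centre of its foot, z up. To be left alone.
- caddy: Bamboo block 70 mm (x) by 170 mm (y) by 65 mm tall, fixed to the bar. Two round bores 28 mm in diameter and 55 mm deep, at y = -45 mm and y = +45 mm on its long centre line. Origin: centre of its underside.
- tray: Bamboo tray 240 mm (x) by 360 mm (y), 20 mm high rim, floor 6 mm thick, fixed to the bar. The mug and the two cups stand in a row along its y axis, 115 mm apart, in any order. Origin: centre of its underside.
- mug: Big white mug, loose, 0.25 to 0.5 kg: 84 mm outer diameter, 90 mm tall, wall 4 mm, inner floor 5 mm above its underside, open upwards, handle on its own +y side. It stands on the tray floor, 6 mm above the bar. Origin: centre of its underside, z up. The infuser may stand in it upright or lean on its rim.
- cup_a: Small white espresso cup with handle, 58 mm in diameter, 52 mm tall, on the tray. Origin: centre of its underside. To be left alone.
- cup_b: A second espresso cup, like cup_a. To be left alone.
There are look-alikes about, which are no part of the job. Several things have the shape of the infuser; the one meant has the colours described above. What is shaped like the mug but red is not meant.

How it is judged (in metres and radians):
On the way, in this order (a step that is already met when the one before it is completed fails the run):
1. the infuser is drawn up clear of the caddy, its foot more than 75 mm above the bar (height (world z) of infuser above 0.075 m), for 0.1 s.
2. the infuser's foot is lowered to the bottom of the mug (within about 15 mm of the inner floor) while the fingers still hold it (horizontal distance between infuser and mug below 0.038 m and z of infuser in the frame of mug below 0.02 m and contact force between the fingers and infuser above 3 N), for 0.1 s.
At the end, for the whole second after the job is handed in: The infuser stands, upright or leaning on the rim (less than 0.8 rad from vertical), in the mug with its foot within about 15 mm of the mug's inner floor, released and at rest; the mug is upright on the tray floor (horizontal distance between infuser and mug below 0.038 m and z of infuser in the frame of mug below 0.02 m and angle between infuser's own z axis and vertical below 0.8 rad and angle between mug's own z axis and vertical below 0.1 rad and z of mug in the frame of tray below 0.015 m and linear speed of each of infuser, mug below 0.03 m/s); the robot touches nothing.
It fails at once if the glass is squeezed too hard: the forces of both finger pads on the infuser add up to more than 90 N (contact force between the fingers and infuser above 90 N).
It fails at once if the infuser presses on or knocks the caddy with more than 40 N (contact force between infuser and caddy above 40 N).
It fails at once if the infuser presses on or knocks the mug with more than 40 N (contact force between infuser and mug above 40 N).
It fails at once if the mug is shoved more than 40 mm or tipped by more than 0.3 rad (distance of mug from where it was at the start of the episode above 0.04 m or angle between mug's own z axis and vertical above 0.3 rad).
It fails at once if the honey dipper or an espresso cup is moved more than 20 mm (distance of any of dipper, cup_a, cup_b from where it was at the start of the episode above 0.02 m).
It also fails if it takes over 54 s, if anything falls off the work surface, if the arm or the gripper's body presses on something with over 40 N, if the wrist force passes 120 N, or if a joint passes its speed limit or range.

### The arm

A 7-joint arm with a two-finger parallel gripper is mounted at the origin on the work surface. World frame = base frame: x ahead of the robot, y to its left, z up, the work surface at z = 0. Lengths are in mm, angles in rad, forces in N, time in s.
With the tool pointing down it reaches from about 425 to 950 mm from the base axis. Payload 4.7 kg.
Tool frame: the origin (TCP) lies at the very end of the fingers, on their centre line; the grasp point (between the pads) lies 19 mm behind it; z points along the fingers, y is the line along which they close (so a half turn about z gives the same grasp; the last joint's range is limited). The gripper opens to 85 mm and grips with 20 to 120 N. Pads are 22 mm wide; open, the fingers measure 114 mm over their backs; the gripper's body (76 mm by 85 mm) begins 54 mm behind the grasp point. The pads swing forward as they close: fully open they stand 13 mm farther back than shut.
Start: joints at [-1.364, 0.469, -0.049, 1.532, 0.024, 1.141, -0.082], TCP at [157.651, 656.351, 209.735] pointing down, gripper open.
Joint ranges: [-2.59, 2.59], [-0.33, 1.99], [-1.39, 1.29], [0.1, 2.45], [-1.04, 4.18], [0.21, 1.99], [-2.66, 2.66]. Speed limits (rad/s): [2.57, 2.57, 3.14, 3.14, 3.14, 3.14, 3.14].

### API

Orientations are given as a rotation vector (axis times angle).
In Python, from station import sense, grab_frame, camera_info, finish_job gives the robot as it stands.
- The arm moves only by the tool arm_command, never from a script. Its argument "series" is a list that holds one entry, the list of rows, each a list of 6 numbers: the shift along the tool's x, y, z as a fraction of full scale, then the turn, a rotation vector about the tool's x, y, z as a fraction of full scale. A call has 1 to 10 rows; each row shifts and turns the commanded pose from where the row before left it, along the tool's axes as they then stand; what a row does not reach is not made up. Full scale, the value 1, is 0.05 m for a shift and 5 degrees for a turn. A row lasts 1/10 s, in which the tool goes at most 50 mm and 8.59 degrees, less where a joint would pass 70% of its speed; a pose out of reach is approached as far as the arm can. A call with a number of a shift or a turn outside -1 to 1 is refused whole. A call with a gripper value outside its range is refused whole. "gripper" is the opening, from -1 (shut) to 1 (fully open), set as the call begins (left out, the last holds). The fingers move at their own pace and stop on an object; "force" is the grip in N (left out, the last holds). Time passes only in rows, so rows that do not move let the fingers close. It gives the time, the measured TCP pose, the force, the opening and the grip force at its end, in the units of the state.
- sense(): the state, without advancing time (a new reading comes with each control period).
- grab_frame(name): name is "scene" or "top" or "wrist"; returns (picture, depth): 400x640x3 uint8, blue, green, red; 400x640 float32, mm along the optical axis (not along the pixel's ray), 0 where there is no reading.
- camera_info(name): a dict with "mtx" (3x3 intrinsics, pixels), "R" (3x3) and "t" (3): a world point X has camera coordinates R X + t; the wrist camera has in their place "mount" (4x4, takes a point from camera to tool coordinates, whose origin is the TCP and whose axes are the flange's). Camera axes: x right, y down, z forward; pixel columns grow to the right and rows downward; lengths in mm; the calibration is good to about 2 mm. A picture is of the moment at which its call begins: read the wrist's pose just before it. camera_info takes no time and is no camera call.
- finish_job(): hands the job in; it is judged then, once.
The state is a dict: "clock": time; "joint_pos": joint angles; "qd": joint speeds; "joint_torque": joint torques, N m; "eef_pos": TCP position; "tool_rot": TCP orientation; "force": force on the tool from outside, world axes, zero at the start; "wrist_torque": the same for the moment, N m; "gripper_width": finger opening in mm; "grip_force": force on a finger pad.
Only numpy, scipy, OpenCV 4.12 (cv2) and the standard library are available. Lean on these libraries where they do the work, as an engineer would, in place of code of your own. Each camera call takes 0.05 s, during which the arm holds its last target. There are 200 camera calls.

## Working session

There is one attempt and no reset: what is moved stays moved. The work goes in short steps, Python scripts to look and compute and a tool call to move; the robot and the scene stay as the last step left them, time stands still between calls to the robot, and variables do not carry over. Pictures are saved under pics/ and viewed, at most 10 in all, crops included, and the job is handed in when it is done.

Besides the shell and the picture viewer there is one more tool, called by a JSON object that holds its "method" and its "body", one argument or row to a line. arm_command: Moves the arm, as the interface text tells. Its arguments: {"type":"object","properties":{"series":{"type":"array","items":{"type":"array","items":{"type":"array","items":{"type":"number"}}}},"gripper":{"type":"number"},"force":{"type":"number"}},"required":["series"]}

```bash
mkdir -p pics; ls
cat > h.py <<'E'
import numpy as np, cv2, pickle
from station import sense, grab_frame, camera_info, finish_job
from scipy.spatial.transform import Rotation as Ro
def cam(name):
    s=sense(); im,d=grab_frame(name); c=camera_info(name); K=np.array(c["mtx"])
    if name=="wrist":
        M=np.array(c["mount"]); T=np.eye(4); T[:3,:3]=Ro.from_rotvec(s["tool_rot"]).as_matrix(); T[:3,3]=s["eef_pos"]; W=T@M
    else:
        W=np.eye(4); R=np.array(c["R"]); W[:3,:3]=R.T; W[:3,3]=-R.T@np.array(c["t"])
    v,u=np.mgrid[:d.shape[0],:d.shape[1]]
    P=np.stack([(u-K[0,2])/K[0,0]*d,(v-K[1,2])/K[1,1]*d,d],-1)@W[:3,:3].T+W[:3,3]
    P[d==0]=np.nan
    return im,d,P,K,W
E
python3 - <<'E'
from h import *
s=sense(); print({k:np.round(v,3).tolist() for k,v in s.items()})
for n in("top","scene"):
    r=cam(n); pickle.dump(r,open(n+".pkl","wb")); cv2.imwrite(f"pics/{n}.png",r[0]); print(n,r[3],r[4].round(2))
E
```

```text
pics
{'clock': 0.0, 'joint_pos': [-1.364, 0.469, -0.049, 1.534, 0.024, 1.141, -0.082], 'qd': [0.0, 0.002, -0.001, -0.0, 0.002, 0.0, 0.001], 'joint_torque': [-0.0, -51.032, -0.047, -23.771, 0.011, 0.008, 0.0], 'eef_pos': [157.56, 655.7, 208.636], 'tool_rot': [-0.369, -3.12, 0.003], 'force': [0.15, -0.619, 0.188], 'wrist_torque': [-0.04, -0.009, 0.022], 'grip_force': 0.0, 'gripper_width': 85.637}
top [[473.51364417   0.         321.12520263]
 [  0.         473.51364417 196.58797124]
 [  0.           0.           1.        ]] [[-2.00000e-02 -9.80000e-01  1.70000e-01  4.11330e+02]
 [-1.00000e+00  2.00000e-02  2.00000e-02  3.05500e+01]
 [-2.00000e-02 -1.70000e-01 -9.80000e-01  1.31819e+03]
 [ 0.00000e+00  0.00000e+00  0.00000e+00  1.00000e+00]]
scene [[446.3702316    0.         318.15990554]
 [  0.         446.3702316  206.86043295]
 [  0.           0.           1.        ]] [[ 8.6000e-01  4.2000e-01 -2.9000e-01  9.2600e+02]
 [ 5.1000e-01 -7.2000e-01  4.7000e-01 -4.1975e+02]
 [-1.0000e-02 -5.5000e-01 -8.3000e-01  8.7347e+02]
 [ 0.0000e+00  0.0000e+00  0.0000e+00  1.0000e+00]]
```

View pics/top.png

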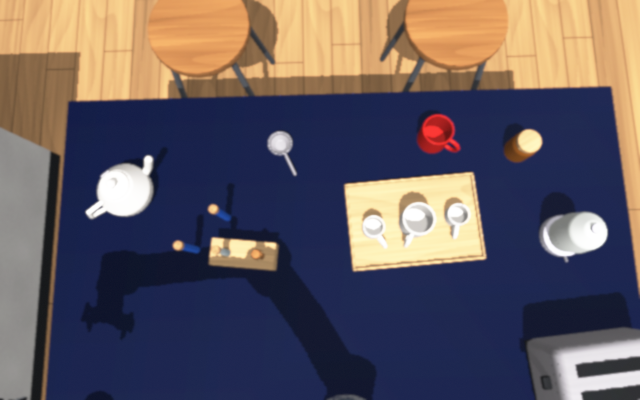

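View pics/scene.png

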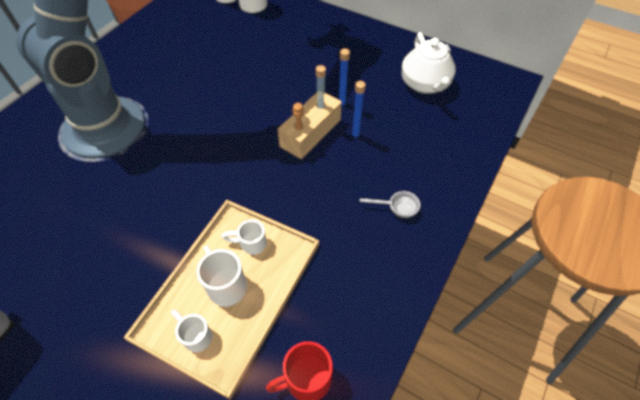

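Three things have the infuser's shape in the scene view: a clear/grey tube in the caddy at (320,85), and blue tubes at (344,75) and (358,110) that stand free. The one in the caddy fits, because it is grey glass with a cork in a bore. The brown dipper is at (297,115). The white mug is at (222,277) in the middle of the tray; the red one at (305,370) isn't meant. Next I confirm with a crop and measure.

Run:
```python
from h import *
r=pickle.load(open("scene.pkl","rb")); t=pickle.load(open("top.pkl","rb"))
a=cv2.resize(r[0][40:160,270:390],None,fx=4,fy=4,interpolation=cv2.INTER_CUBIC)
b=cv2.resize(t[0][190:285,165:285],None,fx=4,fy=4,interpolation=cv2.INTER_CUBIC)
b=cv2.copyMakeBorder(b,0,100,0,0,cv2.BORDER_CONSTANT)[:480]; a=a[:,:320+0] if 0 else a
cv2.imwrite("pics/crop.png",cv2.resize(np.hstack([a,b]),(800,400)))
def circ(P,lo,hi,c,rad):
    m=(P[...,2]>lo)&(P[...,2]<hi)&(np.hypot(P[...,0]-c[0],P[...,1]-c[1])<rad)
    return P[m]
for n,q in(("scene",r),("top",t)):
    P=q[2]
    px={"scene":dict(inf=(320,72),dip=(297,110),b1=(344,55),b2=(359,88),mug=(235,290),cad=(325,128),table=(430,300)),
        "top":dict(inf=(224,252),dip=(257,254),b1=(213,210),b2=(179,245),mug=(418,220),cad=(240,248),table=(320,150))}[n]
    for k,(u,v) in px.items(): print(n,k,np.nanmedian(P[v-2:v+3,u-2:u+3].reshape(-1,3),0).round(1))
    # objects by height histogram: components of top parts
    Z=P[...,2]
    for lo,hi,name in((84,100,"mugrim"),(165,190,"tubes"),(115,140,"mid"),(58,68,"caddytop"),(53,62,"cuprim"),(17,23,'trayrim')):
        m=((Z>lo)&(Z<hi)&(np.abs(P[...,1])<620)&(P[...,0]>100)).astype(np.uint8)
        N,L,S,C=cv2.connectedComponentsWithStats(m)
        for i in range(1,N):
            if S[i,4]>12:
                p=P[L==i]; mn,mx=np.percentile(p,[3,97],0); print(n,name,S[i,4],C[i].round(),"mid",((mn+mx)/2).round(),"size",(mx-mn).round())
```

```text
scene inf [495.1 300.3 175.9]
scene dip [485.3 211.2 125.5]
scene b1 [508.5 394.3 164.8]
scene b2 [594.7 309.4 164.1]
scene mug [ 605.8 -210.3   59.8]
scene cad [523.1 277.7  21.7]
scene table [ 9.41e+02 -7.50e+00 -6.00e-01]
scene mugrim 349 [429.  64.] mid [672. 570.  92.] size [103.  66.  15.]
scene mugrim 32 [344.  78.] mid [507. 400.  92.] size [13. 14. 15.]
scene mugrim 31 [443.  83.] mid [738. 508.  92.] size [22. 11. 15.]
scene mugrim 32 [321.  98.] mid [494. 305.  92.] size [13. 12. 13.]
scene mugrim 30 [358. 110.] mid [594. 314.  92.] size [15. 10. 13.]
scene mugrim 16 [299. 119.] mid [485. 217.  90.] size [ 8. 10. 11.]
scene mugrim 476 [219. 269.] mid [ 567. -200.   91.] size [80. 79. 13.]
scene mugrim 404 [307. 367.] mid [ 807. -266.   88.] size [80. 79.  7.]
scene tubes 49 [345.  52.] mid [506. 402. 169.] size [19. 19.  6.]
scene tubes 83 [321.  70.] mid [494. 308. 174.] size [18. 20. 16.]
scene tubes 58 [360.  84.] mid [593. 319. 168.] size [19. 20.  6.]
scene mid 380 [433.  49.] mid [671. 587. 127.] size [65. 57. 22.]
scene mid 57 [344.  67.] mid [506. 399. 127.] size [
[... 6464 characters left out ...]
  4.]
top trayrim 39 [347. 195.] mid [646. -18.  20.] size [59.  6.  6.]
top trayrim 53 [476. 205.] mid [ 609. -374.   20.] size [67.  9.  5.]
top trayrim 44 [349. 219.] mid [577. -23.  20.] size [59.  7.  5.]
top trayrim 74 [481. 237.] mid [ 519. -381.   20.] size [95. 11.  5.]
top trayrim 129 [364. 260.] mid [482. -79.  20.] size [ 85. 109.   5.]
top trayrim 32 [450. 260.] mid [ 459. -289.   20.] size [ 6. 44.  4.]
top trayrim 18 [464. 259.] mid [ 461. -330.   20.] size [ 5. 24.  6.]
top trayrim 18 [434. 262.] mid [ 455. -247.   20.] size [ 5. 25.  5.]
top trayrim 30 [419. 263.] mid [ 453. -204.   20.] size [ 6. 48.  5.]
top trayrim 16 [401. 265.] mid [ 449. -159.   20.] size [ 5. 23.  4.]
```

View pics/crop.png

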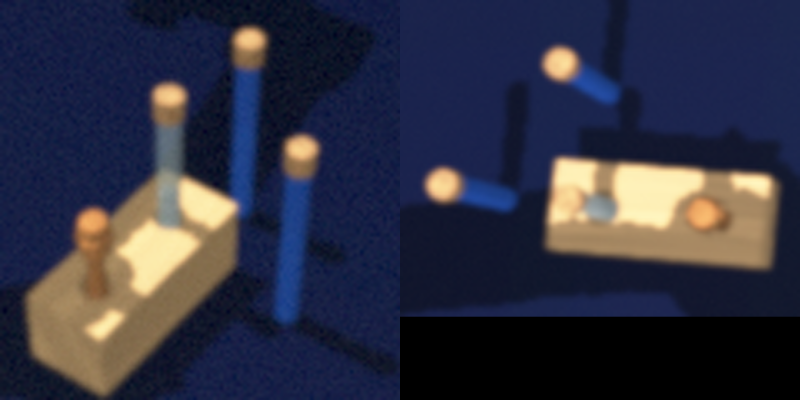

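The crop confirms it: the clear grey-blue glass with a cork stands in the caddy bore, and both blue tubes stand outside. 

| Item | Position (mm) |
|---|---|
| Infuser top | (493, 308, 180) |
| Dipper | (483, 219) |
| Blue tubes | (504, 403) and (592, 318) |
| Mug | (566, -200), rim z ≈ 96 |

I'll turn the tool so it closes roughly along world x, well clear of the dipper and the blue tubes, then travel.

{"method": "arm_command", "body": {
  "series": [
    [[0,0,-0.4,0,0,1],[0,0,-0.4,0,0,1],[0,0,0,0,0,1],[0,0,0,0,0,1],[0,0,0,0,0,1],[0,0,0,0,0,1],[0,0,0,0,0,1],[0,0,0,0,0,1],[0,0,0,0,0,1]]
  ],
  "gripper": 1,
  "force": 25
}}

```text
clock: 1.0
eef_pos: [157.6, 656.0, 249.0]
tool_rot: [1.54, 2.738, -0.002]
force: [0.2, -0.2, 0.2]
gripper_width: 85.7
grip_force: 0.0
```

{"method": "arm_command", "body": {
  "series": [
    [[0,0,0,0,0,1],[0,0,0,0,0,1],[0,0,0,0,0,1],[0,0,0,0,0,1],[0,0,0,0,0,1],[0,0,0,0,0,1],[0,0,0,0,0,1],[0,0,0,0,0,1],[0,0,0,0,0,0.3]]
  ]
}}

```text
clock: 1.9
eef_pos: [157.5, 656.1, 249.1]
tool_rot: [2.407, 2.017, -0.001]
force: [0.6, 0.3, -0.7]
gripper_width: 85.6
grip_force: 0.0
```

{"method": "arm_command", "body": {
  "series": [
    [[-0.35,0.5,0,0,0,0],[-0.35,0.5,0,0,0,0],[-0.35,0.5,0,0,0,0],[-0.35,0.5,0,0,0,0],[-0.35,0.5,0,0,0,0],[-0.35,0.5,0,0,0,0],[-0.35,0.5,0,0,0,0],[-0.35,0.5,0,0,0,0],[-0.35,0.5,0,0,0,0],[-0.35,0.5,0,0,0,0]]
  ]
}}

```text
clock: 2.9
eef_pos: [374.0, 439.5, 249.6]
tool_rot: [-2.405, -2.021, 0.0]
force: [0.7, 0.5, -0.9]
gripper_width: 85.3
grip_force: 0.0
```

{"method": "arm_command", "body": {
  "series": [
    [[-0.44,0.56,0,0,0,0],[-0.44,0.56,0,0,0,0],[-0.44,0.56,0,0,0,0],[-0.44,0.56,0,0,0,0],[-0.44,0.56,0,0,0,0],[0,0,0,0,0,0],[0,0,0,0,0,0]]
  ]
}}

```text
clock: 3.6
eef_pos: [492.5, 307.1, 249.5]
tool_rot: [-2.408, -2.017, 0.0]
force: [0.1, 0.4, -1.8]
gripper_width: 85.6
grip_force: 0.0
```

Run:
```python
from h import *
s=sense(); print(s["eef_pos"],s["tool_rot"],s["joint_pos"])
r=cam("wrist"); P=r[2]; cv2.imwrite("pics/w1.png",r[0]); print(r[4].round(2))
for lo,hi in((172,190),(120,155),(60,70)):
    m=((P[...,2]>lo)&(P[...,2]<hi)).astype(np.uint8); N,L,S,C=cv2.connectedComponentsWithStats(m)
    for i in range(1,N):
        if S[i,4]>60: p=P[L==i]; a,b=np.percentile(p,[2,98],0); print(lo,S[i,4],C[i].round(),((a+b)/2).round(1),(b-a).round(1))
```

```text
[492.49750663 307.08069159 249.54035744] [-2.40807979e+00 -2.01706375e+00  4.76078837e-04] [-0.98454999  0.29269621  0.44916349  1.73582981 -0.13836192  1.14466945
 -0.67088162]
[[ 9.8000e-01 -1.7000e-01 -5.0000e-02  5.0675e+02]
 [-1.8000e-01 -9.4000e-01 -3.0000e-01  3.8400e+02]
 [-0.0000e+00  3.1000e-01 -9.5000e-01  4.1305e+02]
 [ 0.0000e+00  0.0000e+00  0.0000e+00  1.0000e+00]]
172 502 [313. 199.] [492.4 309.3 176.6] [18.8 19.5  7.6]
120 193 [408. 157.] [589.3 321.  137.7] [12.9 14.6 33.9]
120 130 [314. 181.] [493.  313.8 136.5] [15.8  7.6 30.8]
120 313 [319. 261.] [482.9 220.9 126.5] [20.4 19.2  7.4]
60 5218 [316. 196.] [487.9 265.9  64.1] [ 75.3 162.2   3.1]
60 108 [ 29. 375.] [-9.5 65.  65.3] [39.2  8.3  9.3]
```

View pics/w1.png

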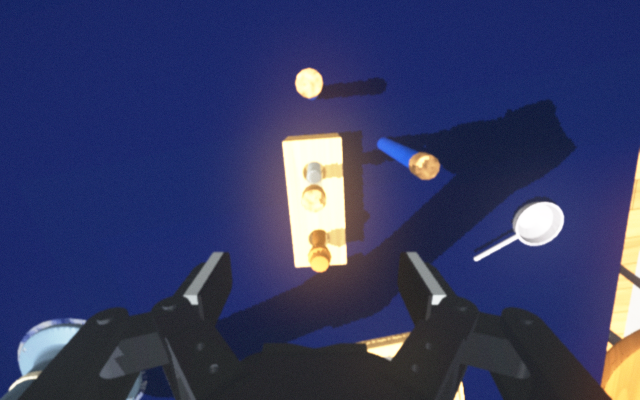

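The wrist view shows the grey glass at (314,175) with its cork at (314,199), centred between the fingers. The blue tube at (425,165) and the dipper at (319,255) are outside the finger paths. Descending, then closing at 25 N.

{"method": "arm_command", "body": {
  "series": [
    [[0.03,0,0.3,0,0,0],[0,0,0.3,0,0,0],[0,0,0.3,0,0,0],[0,0,0.3,0,0,0],[0,0,0.3,0,0,0],[0,0,0.3,0,0,0],[0,0,0.3,0,0,0],[0,0,0.3,0,0,0],[0,0,0.16,0,0,0],[0,0,0,0,0,0]]
  ]
}}

```text
clock: 4.65
eef_pos: [491.3, 309.6, 120.4]
tool_rot: [-2.405, -2.021, 0.004]
force: [0.3, -0.6, 0.4]
gripper_width: 85.1
grip_force: 0.0
```

{"method": "arm_command", "body": {
  "series": [
    [[0,0,0,0,0,0],[0,0,0,0,0,0],[0,0,0,0,0,0],[0,0,0,0,0,0],[0,0,0,0,0,0],[0,0,0,0,0,0],[0,0,0,0,0,0],[0,0,0,0,0,0],[0,0,0,0,0,0],[0,0,0,0,0,0]]
  ],
  "gripper": -1,
  "force": 25
}}

```text
clock: 5.65
eef_pos: [492.8, 309.6, 122.2]
tool_rot: [-2.407, -2.019, -0.002]
force: [-0.7, 0.5, 5.3]
gripper_width: 21.0
grip_force: 24.6
```

The opening reads 21 mm rather than 18, so I'll check before lifting.

{"method": "arm_command", "body": {
  "series": [
    [[0,0,0,0,0,0],[0,0,0,0,0,0],[0,0,0,0,0,0]]
  ]
}}

```text
clock: 5.95
eef_pos: [492.7, 309.6, 122.1]
tool_rot: [-2.407, -2.019, -0.001]
force: [-1.2, 0.5, 5.7]
gripper_width: 21.4
grip_force: 24.6
```

Run:
```python
from h import *
s=sense(); print(s["gripper_width"],s["grip_force"],s["force"],s["wrist_torque"])
a=cv2.resize(cam("scene")[0][20:170,260:400],None,fx=4,fy=4,interpolation=cv2.INTER_CUBIC)
cv2.imwrite("pics/g.png",a)
```

```text
21.413203415420817 24.637900292873383 [-1.20367747  0.45070777  5.69928397] [-0.00256539  0.17859583  0.003175  ]
```

View pics/g.png

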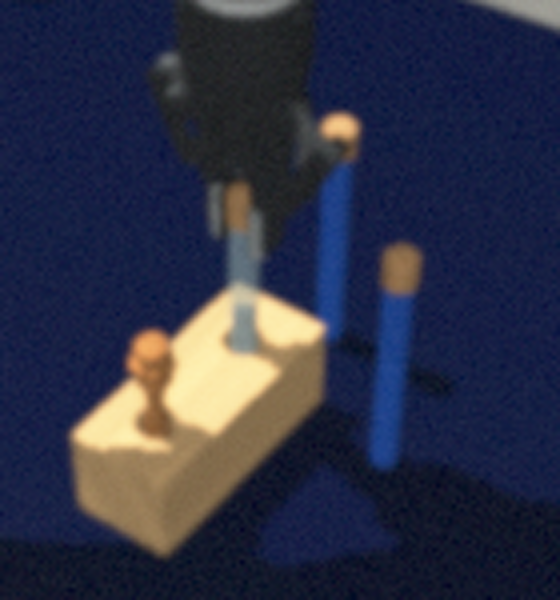

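The pads cover the glass at about (240,250) but also catch the lower edge of the cork at about (237,205). I'll reopen, go 8 mm lower (which leaves 6 mm between gripper body and cork top), and regrip on the glass.

{"method": "arm_command", "body": {
  "series": [
    [[0,0,0,0,0,0],[0,0,0,0,0,0],[0,0,0,0,0,0],[0,0,0,0,0,0],[0,0,0.08,0,0,0],[0,0,0.08,0,0,0],[0,0,0,0,0,0]]
  ],
  "gripper": -0.1
}}

```text
clock: 6.7
eef_pos: [491.9, 309.1, 112.8]
tool_rot: [-2.407, -2.019, 0.003]
force: [-1.2, -0.1, -0.2]
gripper_width: 38.5
grip_force: 0.0
```

{"method": "arm_command", "body": {
  "series": [
    [[0,0,0,0,0,0],[0,0,0,0,0,0],[0,0,0,0,0,0],[0,0,0,0,0,0],[0,0,0,0,0,0],[0,0,0,0,0,0],[0,0,0,0,0,0],[0,0,0,0,0,0]]
  ],
  "gripper": -1,
  "force": 25
}}

```text
clock: 7.5
eef_pos: [492.4, 309.4, 113.7]
tool_rot: [-2.407, -2.019, -0.0]
force: [0.3, -0.5, -1.4]
gripper_width: 21.4
grip_force: 24.4
```

The opening is unchanged 8 mm lower and the vertical force has gone, so it's a solid grip on a uniform diameter. Lifting gently, then looking.

{"method": "arm_command", "body": {
  "series": [
    [[0,0,-0.1,0,0,0],[0,0,-0.1,0,0,0],[0,0,-0.1,0,0,0],[0,0,-0.2,0,0,0],[0,0,-0.2,0,0,0],[0,0,-0.2,0,0,0],[0,0,-0.2,0,0,0],[0,0,-0.2,0,0,0],[0,0,-0.2,0,0,0],[0,0,-0.2,0,0,0]]
  ]
}}

```text
clock: 8.5
eef_pos: [492.4, 309.4, 199.6]
tool_rot: [-2.407, -2.019, -0.0]
force: [0.8, 0.3, 0.1]
gripper_width: 20.9
grip_force: 24.5
```

{"method": "arm_command", "body": {
  "series": [
    [[0,0,-0.3,0,0,0],[0,0,-0.3,0,0,0],[0,0,-0.3,0,0,0],[0,0,-0.3,0,0,0],[0,0,-0.3,0,0,0],[0,0,-0.3,0,0,0],[0,0,0,0,0,0]]
  ]
}}

```text
clock: 9.2
eef_pos: [493.6, 309.9, 291.2]
tool_rot: [2.407, 2.019, 0.007]
force: [0.2, 0.1, -1.1]
gripper_width: 21.2
grip_force: 24.5
```

Run:
```python
from h import *
s=sense(); print(s["gripper_width"],s["grip_force"],s["force"],s["eef_pos"])
r=cam("scene"); P=r[2]; pickle.dump(r,open("l.pkl","wb"))
a=cv2.resize(r[0][0:150,260:400],None,fx=4,fy=4,interpolation=cv2.INTER_CUBIC)
cv2.imwrite("pics/l.png",a)
for z in range(60,260,10):
    m=(abs(P[...,2]-z)<5)&(np.hypot(P[...,0]-492,P[...,1]-309)<25)
    if m.sum()>4: print(z,m.sum(),P[m].mean(0).round(1))
```

```text
21.163047620619015 24.48818475008011 [ 0.15290921  0.10981564 -1.11909769] [493.60130333 309.85848078 291.18781279]
60 109 [491.3 312.2  62.4]
70 60 [492.  305.9  66. ]
190 21 [497.1 305.  191.3]
200 27 [496.4 305.3 200. ]
210 31 [497.  304.5 210.5]
220 26 [497.  305.1 220.2]
230 32 [496.5 304.5 230. ]
240 29 [497.6 305.3 239.9]
250 33 [496.7 305.  249.8]
```

View pics/l.png

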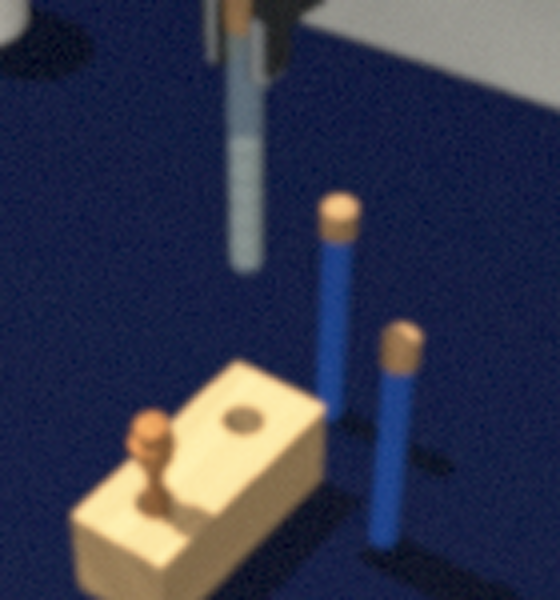

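The infuser hangs vertical with its foot at about (247,270) in the crop, z ≈ 187, and the caddy bore is empty. Now over to the mug.

{"method": "arm_command", "body": {
  "series": [
    [[-0.2,0.06,0,0,0,0],[-0.4,0.13,0,0,0,0],[-0.5,0.16,0,0,0,0],[-0.5,0.16,0,0,0,0],[-0.5,0.16,0,0,0,0],[-0.5,0.16,0,0,0,0],[-0.5,0.16,0,0,0,0],[-0.5,0.16,0,0,0,0],[-0.5,0.16,0,0,0,0],[-0.5,0.16,0,0,0,0]]
  ]
}}

```text
clock: 10.25
eef_pos: [524.0, 68.0, 287.7]
tool_rot: [-2.407, -2.018, 0.003]
force: [-0.2, 0.5, -0.1]
gripper_width: 20.9
grip_force: 24.5
```

{"method": "arm_command", "body": {
  "series": [
    [[-0.5,0.16,0,0,0,0],[-0.5,0.16,0,0,0,0],[-0.5,0.16,0,0,0,0],[-0.5,0.16,0,0,0,0],[-0.5,0.16,0,0,0,0],[-0.5,0.16,0,0,0,0],[-0.5,0.16,0,0,0,0],[-0.5,0.16,0,0,0,0],[-0.4,0.13,0,0,0,0],[-0.3,0.1,0,0,0,0]]
  ]
}}

```text
clock: 11.25
eef_pos: [556.9, -176.9, 287.6]
tool_rot: [-2.409, -2.015, 0.003]
force: [0.4, -0.2, -0.7]
gripper_width: 21.1
grip_force: 24.5
```

{"method": "arm_command", "body": {
  "series": [
    [[-0.22,0.14,0,0,0,0],[-0.2,0.12,0.2,0,0,0],[0,0,0.4,0,0,0],[0,0,0.4,0,0,0],[0,0,0,0,0,0],[0,0,0,0,0,0]]
  ]
}}

```text
clock: 11.85
eef_pos: [567.4, -197.1, 238.2]
tool_rot: [-2.405, -2.019, 0.001]
force: [0.3, 0.4, -0.2]
gripper_width: 21.0
grip_force: 24.5
```

Run:
```python
from h import *
s=sense(); print(s["gripper_width"],s["grip_force"],s["force"],s["eef_pos"])
for n in("scene","top"):
    r=cam(n); P=r[2]
    a=cv2.resize(r[0][180:350,140:310],None,fx=3.4,fy=3.4,interpolation=cv2.INTER_CUBIC)
    if n=="scene": cv2.imwrite("pics/m.png",a)
    for z in range(90,200,10):
        m=(abs(P[...,2]-z)<5)&(np.hypot(P[...,0]-566,P[...,1]+200)<60)
        if m.sum()>4: p=P[m]; A,B=np.percentile(p,[3,97],0); print(n,z,m.sum(),((A+B)/2).round(1),(B-A).round(1))
```

```text
20.9798266040248 24.54514503479004 [ 0.33143938  0.38673724 -0.23694996] [ 567.42063351 -197.12907851  238.15096693]
scene 90 253 [ 567.1 -200.4   90.2] [80.4 80.   9.4]
scene 100 144 [ 566.8 -200.    96.6] [79.7 79.3  3. ]
scene 140 24 [ 571.9 -198.6  139.9] [ 8.7 14.1  7.2]
scene 150 26 [ 570.5 -198.2  150.3] [11.2 14.9  8.8]
scene 160 30 [ 571.4 -198.4  159.4] [10.2 13.8  8.5]
scene 170 31 [ 570.1 -199.   170. ] [12.2 12.8  8.5]
scene 180 29 [ 570.3 -198.7  179.8] [11.9 13.8  8.1]
scene 190 31 [ 571.5 -198.   190.2] [ 9.6 14.9  8.5]
top 90 58 [ 560.4 -188.7   90. ] [86.6 60.   9.5]
top 100 64 [ 566.  -189.4   98.4] [78.3 59.1  6.5]
top 150 7 [ 564.5 -193.5  149.2] [11.9  9.8  7.6]
top 160 7 [ 565.5 -194.2  160.2] [12.1 11.5  8.6]
top 170 7 [ 565.8 -193.1  168.5] [14.4  8.5  5.6]
top 180 9 [ 564.1 -194.1  180.3] [9.7 9.8 8.3]
top 190 5 [ 564.3 -192.8  191.1] [10.9  6.6  3.7]
```

View pics/m.png

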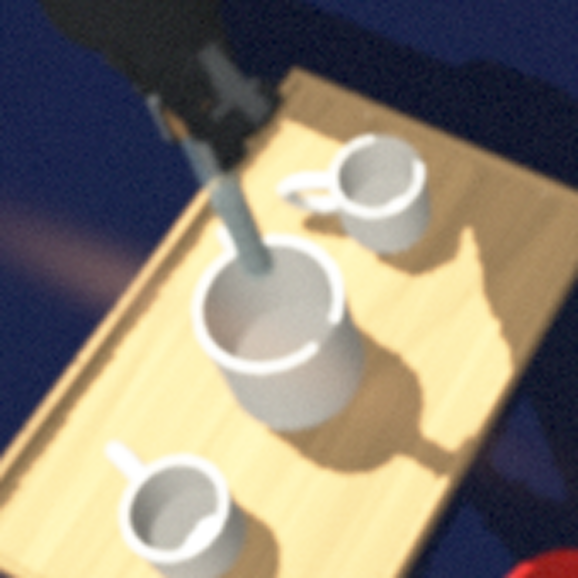

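The infuser hangs over the open mug, foot at about (257,265) and mug rim centre at about (270,302), so it's centred to within 3 mm. Lowering to about 5 mm above the floor.

{"method": "arm_command", "body": {
  "series": [
    [[-0.06,0,0.2,0,0,0],[0,0,0.3,0,0,0],[0,0,0.3,0,0,0],[0,0,0.3,0,0,0],[0,0,0.3,0,0,0],[0,0,0.3,0,0,0],[0,0,0.3,0,0,0],[0,0,0.2,0,0,0],[0,0,0.16,0,0,0],[0,0,0,0,0,0]]
  ]
}}

```text
clock: 12.95
eef_pos: [566.4, -200.1, 119.5]
tool_rot: [-2.406, -2.018, 0.002]
force: [-0.6, 0.4, -1.0]
gripper_width: 21.1
grip_force: 24.6
```

{"method": "arm_command", "body": {
  "series": [
    [[0,0,0.02,0,0,0],[0,0,0.02,0,0,0],[0,0,0.02,0,0,0],[0,0,0,0,0,0]]
  ]
}}

```text
clock: 13.35
eef_pos: [567.1, -200.3, 117.9]
tool_rot: [2.406, 2.019, 0.001]
force: [0.1, -0.6, -1.2]
gripper_width: 20.8
grip_force: 24.6
```

{"method": "arm_command", "body": {
  "series": [
    [[0,0,0.02,0,0,0],[0,0,0.02,0,0,0],[0,0,0,0,0,0]]
  ]
}}

```text
clock: 13.65
eef_pos: [566.9, -200.2, 115.5]
tool_rot: [-2.406, -2.019, 0.0]
force: [0.9, -0.3, 0.3]
gripper_width: 21.4
grip_force: 24.6
```

{"method": "arm_command", "body": {
  "series": [
    [[0,0,0.02,0,0,0],[0,0,0,0,0,0]]
  ]
}}

```text
clock: 13.85
eef_pos: [567.0, -200.3, 114.6]
tool_rot: [-2.407, -2.019, 0.0]
force: [0.2, -0.9, -0.3]
gripper_width: 21.1
grip_force: 24.6
```

{"method": "arm_command", "body": {
  "series": [
    [[0,0,0.02,0,0,0],[0,0,0,0,0,0]]
  ]
}}

```text
clock: 14.05
eef_pos: [567.6, -200.8, 114.5]
tool_rot: [2.406, 2.018, 0.002]
force: [-1.2, -0.1, 4.6]
gripper_width: 21.0
grip_force: 24.8
```

{"method": "arm_command", "body": {
  "series": [
    [[0,0,0.02,0,0,0],[0,0,0,0,0,0]]
  ]
}}

```text
clock: 14.25
eef_pos: [568.2, -201.2, 114.5]
tool_rot: [2.405, 2.017, 0.003]
force: [-2.0, -0.5, 8.7]
gripper_width: 21.1
grip_force: 25.0
```

The foot is on the mug floor: force has risen to 8.7 N and height has stopped falling. Easing off 1 mm, then releasing gradually.

{"method": "arm_command", "body": {
  "series": [
    [[0,0,-0.02,0,0,0],[0,0,0,0,0,0],[0,0,0,0,0,0]]
  ]
}}

```text
clock: 14.55
eef_pos: [567.6, -200.7, 114.5]
tool_rot: [2.406, 2.018, 0.001]
force: [-0.9, 0.3, 6.8]
gripper_width: 21.2
grip_force: 24.8
```

{"method": "arm_command", "body": {
  "series": [
    [[0,0,0,0,0,0],[0,0,0,0,0,0],[0,0,0,0,0,0],[0,0,0,0,0,0]]
  ],
  "gripper": -0.4
}}

```text
clock: 14.95
eef_pos: [566.8, -200.2, 113.3]
tool_rot: [-2.406, -2.019, 0.001]
force: [0.5, 0.3, -0.2]
gripper_width: 25.3
grip_force: 0.0
```

{"method": "arm_command", "body": {
  "series": [
    [[0,0,0,0,0,0],[0,0,0,0,0,0],[0,0,0,0,0,0],[0,0,0,0,0,0],[0,0,0,0,0,0],[0,0,0,0,0,0],[0,0,0,0,0,0],[0,0,0,0,0,0]]
  ],
  "gripper": 1
}}

```text
clock: 15.75
eef_pos: [567.0, -200.3, 113.6]
tool_rot: [-2.407, -2.019, -0.0]
force: [0.6, 0.3, 1.0]
gripper_width: 85.3
grip_force: 0.0
```

Run:
```python
from h import *
s=sense(); print(s["gripper_width"],s["grip_force"],s["force"],s["eef_pos"])
r=cam("scene")
cv2.imwrite("pics/rel.png",cv2.resize(r[0][150:320,140:310],None,fx=3.4,fy=3.4,interpolation=cv2.INTER_CUBIC))
```

```text
85.25748120036336 0.0 [0.56070278 0.26176955 1.01506029] [ 566.96508344 -200.31751958  113.63190054]
```

View pics/rel.png

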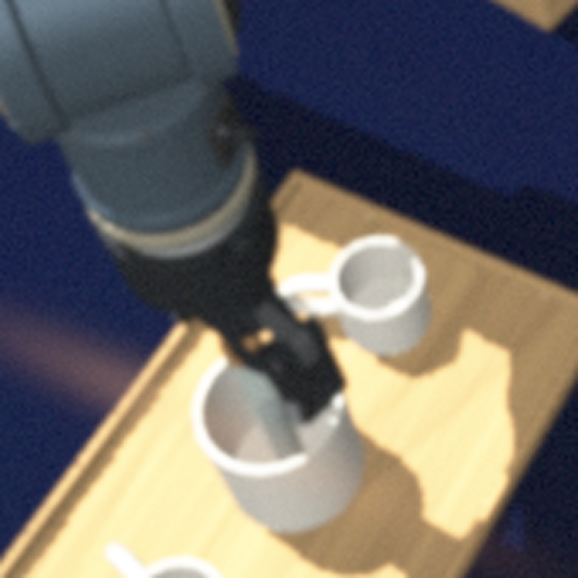

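The infuser stands in the mug, foot at about (280,440), between the open fingers. Raising straight up.

{"method": "arm_command", "body": {
  "series": [
    [[0,0,-0.1,0,0,0],[0,0,-0.2,0,0,0],[0,0,-0.3,0,0,0],[0,0,-0.3,0,0,0],[0,0,-0.3,0,0,0],[0,0,-0.3,0,0,0],[0,0,-0.4,0,0,0],[0,0,-0.4,0,0,0],[0,0,-0.4,0,0,0],[0,0,-0.4,0,0,0]]
  ]
}}

```text
clock: 16.8
eef_pos: [566.9, -200.4, 270.5]
tool_rot: [2.407, 2.019, 0.001]
force: [0.9, -0.7, 0.6]
gripper_width: 85.1
grip_force: 0.0
```

{"method": "arm_command", "body": {
  "series": [
    [[0,0,-0.4,0,0,0],[0,0,-0.4,0,0,0],[0,0,0,0,0,0],[0,0,0,0,0,0],[0,0,0,0,0,0],[0,0,0,0,0,0],[0,0,0,0,0,0]]
  ]
}}

```text
clock: 17.5
eef_pos: [566.6, -200.1, 307.9]
tool_rot: [-2.406, -2.018, 0.001]
force: [-0.5, -0.2, 0.1]
gripper_width: 85.2
grip_force: 0.0
```

Run:
```python
from h import *
s=sense(); print(s["force"],s["eef_pos"])
r=cam("scene");P=r[2]
cv2.imwrite("pics/end.png",cv2.resize(r[0][150:350,140:310],None,fx=3,fy=3,interpolation=cv2.INTER_CUBIC))
for z in range(90,200,10):
    m=(abs(P[...,2]-z)<5)&(np.hypot(P[...,0]-566,P[...,1]+200)<60)
    if m.sum()>4: p=P[m]; A,B=np.percentile(p,[3,97],0); print(z,m.sum(),((A+B)/2).round(1),(B-A).round(1))
```

```text
[-0.49085513 -0.22803353  0.05344518] [ 566.62793215 -200.14320623  307.88201854]
90 277 [ 567.6 -200.7   90.1] [79.6 79.1  9.6]
100 181 [ 566.8 -200.2   98.7] [79.9 79.1  7.2]
110 25 [ 570.  -200.7  110.1] [10.5 15.5  8.5]
120 27 [ 570.7 -202.2  120.3] [10.4 13.   8.3]
130 25 [ 570.2 -201.7  130.3] [11.1 13.9  8.7]
140 28 [ 571.3 -202.4  140.3] [ 9.  13.5  8.9]
150 24 [ 570.8 -201.6  150.2] [ 9.9 14.4  9.2]
160 19 [ 574.  -202.8  160.1] [ 5.9 12.7  9.3]
170 30 [ 571.5 -202.1  170. ] [11.5 17.2  8.4]
180 123 [ 567.4 -200.8  179.1] [19.  18.6  6.9]
```

View pics/end.png

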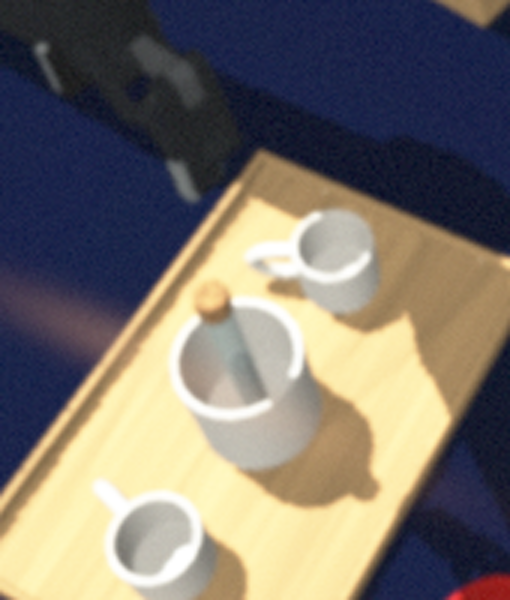

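The infuser stands upright in the mug with its cork at (212,300), z ≈ 181. The mug and cups haven't moved, and the gripper is clear.

```bash
python3 -c "
from station import finish_job
print(finish_job())"
```

```text
the job is handed in; nothing more can be done
None
```

I handed the job in at about 17.5 s of the 54 s allowed: the infuser stands upright and released on the mug's floor, the mug hasn't moved, and I saw no contact with the cups or dipper; the judge's result wasn't shown.

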